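# Load a battery module into the bench test jig

## Task

Slide the battery module along the white deck into the test jig's blue nest so that it drops in and lies flat and square on the nest floor. Only once it is lying home, swing the clear cover down until its frame is fully shut on the nest walls. Leave the other things on the bench and on the jig where they are.

Things in the scene. Friction and masses are not known exactly. Their poses are not given: they have to be found in the camera images.
- jig: bench test jig, fixed for the run. Origin on the bench under the nest's centre; z up, y is the slide-in direction. Aluminium base plate 250 (x) x 400 (y) x 8 mm, y -300 to 100, carrying a white loading deck and then, towards +y, a nest with blue floor and black walls, and a hinged cover at the nest's +y end
- nest (a point): centre of the blue nest floor, 14 mm above the bench; axes parallel to the jig's. The nest is 101 (x) x 115 (y) mm clear inside; black walls 12 mm thick rise 32 mm above its floor on both x sides and at the +y end; it is open to the deck at -y
- deck_edge (a point): middle of the white deck's edge at the nest, on the deck's top: 20 mm above the bench, 6 mm above the nest floor, 57.5 mm to -y of the nest centre. From here the deck runs 235 mm to -y, 172 mm wide. Two steel guide rails on it, 13 mm high, narrow towards the nest: inner edges 156 mm apart at jig y -140 mm, 100 mm apart at the edge
- module: black and red battery cell module, a block 96 (x) x 110 (y) x 30 (z) mm, about 0.55 kg; origin at the centre of its underside, z up. Starts lying on the white deck, a little askew. It is wider than the gripper opens
- cover (a joint): angle of the jig's hinged yellow-framed clear cover: 0 = closed (frame resting on the nest walls), about 1.6 = upright; starts open. Stiff hinge, stays where it is left (about 2 N at the tab moves it)
- cover_hinge (a point): middle of the hinge line, along the jig's x, at jig y 75.5, z 46 mm. The closed cover reaches from here 139 mm to -y, plus the tab; 124 mm wide, 10 mm thick, underside at hinge height. Axes move with the cover: -y points from the hinge to the tab, z out of the outer face
- cover_tab (a point): centre of the outer face of the red pull tab at the cover's free edge, 150 mm from the hinge line; the tab is 64 mm wide, 10 mm thick and ends 161 mm from the hinge line. When the cover is open, its outer face looks away from the deck (jig +y)
- socket: loose steel wrench socket, 26 mm dia, 36 mm tall, standing on the jig's base plate (top 8 mm above bench) at its +x edge; origin under its centre. Bystander
- hexkey: loose dark hex key, 10 mm thick, 115 mm long, lying along y on the jig's base plate at its -x edge; origin mid-length. Bystander
- hammer: hammer lying on the bench, handle along its -x. Bystander
- pail: white plastic pail with green band holding spanners, 110 mm dia at the rim, 185 mm tall with spanners, origin under its centre. Bystander
- spray: green spray bottle with white head, 80 mm dia, 207 mm tall. Bystander
- aerosol: red aerosol can, 65 mm dia, 190 mm tall. Bystander
- organizer: flat small-parts box, 172 x 232 x 35 mm, on the bench. Bystander
Mind the look-alikes: they are no part of the job. Of the things shaped like the module, the black one is meant.

How it is judged (in metres and radians):
On the way:
1. the module lies flat and square on the nest floor while the cover is still open (x of module in the frame of nest between -0.004 and 0.004 m and y of module in the frame of nest between -0.0045 and 0.0045 m and z of module in the frame of nest between -0.002 and 0.002 m and angle between the z axis of module and the z axis of nest, either way round below 0.025 rad and angle between the y axis of module and the y axis of nest, either way round below 0.06 rad and value of joint cover above 0.6 rad), for 0.2 s.
At the end, for the whole second after the job is handed in: The module rests in the nest: within 4 mm (x), 4.5 mm (y) and 2 mm (height) of the nest centre, flat within 0.025 rad, square within 0.06 rad; the cover is shut within 0.035 rad; all at rest, the bystanders where they were within 30 mm (x of module in the frame of nest between -0.004 and 0.004 m and y of module in the frame of nest between -0.0045 and 0.0045 m and z of module in the frame of nest between -0.002 and 0.002 m and angle between the z axis of module and the z axis of nest, either way round below 0.025 rad and angle between the y axis of module and the y axis of nest, either way round below 0.06 rad and value of joint cover below 0.035 rad and linear speed of module below 0.01 m/s and angular speed of module below 0.1 rad/s and velocity of joint cover between -0.05 and 0.05 rad/s); the robot touches nothing.
It fails at once if one of the other things is moved by more than 30 mm or tipped over (distance of any of socket, hexkey, hammer, pail, spray, aerosol, organizer from where it was at the start of the episode above 0.03 m or angle between any of socket, hexkey, hammer, pail, spray, aerosol, organizer's own z axis and vertical above 0.5 rad).
It also fails if it takes over 72 s, if anything falls off the work surface, if the arm or the gripper's body presses on something with over 40 N, if the wrist force passes 120 N, or if a joint passes its speed limit or range.

## Robot

A 6-joint arm with a two-finger parallel gripper is mounted at the origin on the work surface. World frame = base frame: x ahead of the robot, y to its left, z up, the work surface at z = 0. Lengths are in m, angles in degrees, forces in N, time in s.
With the tool pointing down it reaches from about 0.275 to 0.825 m from the base axis. Payload 5.2 kg.
Tool frame: the origin (TCP) lies at the very end of the fingers, on their centre line; the grasp point (between the pads) lies 19 mm behind it; y points along the fingers, z is the direction in which the jaws open and shut, and the axes are right-handed (so a half turn about y gives the same grasp; the last joint's range is limited). The gripper opens to 93 mm and grips with 3 to 60 N. Pads are 15 mm wide; open, the fingers measure 128 mm over their backs; the gripper's body (75 mm by 188 mm) begins 65 mm behind the grasp point.
Start: joints at [53.411, 14.817, 87.949, -0, 77.235, -11.62], TCP at [0.232, 0.499, 0.219] pointing down, gripper open.
Joint ranges: [-179.93, 179.93], [-52.35, 119.4], [10.71, 147.94], [-69.91, 249.91], [12.55, 155.21], [-178.61, 178.61]. Speed limits (degrees/s): [147.25, 147.25, 180, 180, 180, 180].

## Interface

Orientations are given as a 3x3 rotation matrix whose columns are the frame's x, y, z axes.
In Python, from station import * gives the robot as it stands.
- The arm moves only by the shell command python3 -m pendant 'ROWS' [OPENING] [FORCE]. ROWS is JSON, one flat list of numbers, 4 for each row, row after row: the shift along the tool's x, y, z each as a share of 120 mm, from -1 to 1, then the turn about the tool's y as a share of pi/2 rad, from -1 to 1. In form: [x, y, z, roll, x, y, z, roll, ...]. A call has 1 to 10 rows; each row is the pose to reach, as a shift and turn from the pose commanded when the call began, along the tool's axes at that moment; what a row does not reach only later rows make up. A row lasts 1/10 s, in which the tool goes at most 50 mm and 8.59 degrees, less where a joint would pass 70% of its speed; a pose out of reach is approached as far as the arm can. A call with a number of a shift or a turn outside -1 to 1 is refused whole. A call with a gripper value outside its range is refused whole. OPENING is the closure, from 0 (fully open) to 1 (shut), set as the call begins (- or left out, the last holds). The fingers move at their own pace and stop on an object; FORCE is the grip in N (left out, the last holds). Time passes only in rows, so rows that repeat a pose let the fingers close. It gives the time, the measured TCP pose, the force and the opening at its end, in the units of the state.
- read_state(): the state, without advancing time (a new reading comes with each control period).
- snapshot(name): name is "side" or "top"; returns the picture (384x512x3 uint8, red, green, blue); there is no depth.
- camera_model(name): a dict with "fx", "fy", "cx", "cy" (pixels), "extrinsics" (4x4, takes a point from camera to world coordinates). Camera axes: x right, y up, looking along -z (the intrinsics and any distortion apply to the point x, -y, -z); pixel columns grow to the right and rows downward; lengths in m; the calibration is good to about 2 mm. A picture is of the moment at which its call begins. camera_model takes no time and is no camera call.
- close_job(): hands the job in, once; it reports no verdict.
Trained networks look in the newest picture that a camera, given by its name, has taken for a name from the list of things; names that differ only in an ending like _2 or _b are one class to them, and where a whole thing is asked for, a point or a joint stands for the part that bears it (a point fixed in the world has none). Each returns a list of dicts, best first, with "p" (0 to 1); they miss things now and then, are a little off and sometimes report something else, mostly with a low value. They report only what shows in the picture. A call takes as long as a camera call. They do not tell look-alikes from the thing itself.
- recognise(target, camera): "position" ([row, column] in pixels, amid what is visible of it).
- trace(target, camera): "mask" (384x512 bool, what is visible of it) and "position" ([row, column] in pixels, amid what is visible of it).
- mark_of(target, camera): "position" ([row, column] in pixels: a listed point, or the origin of a listed thing).
The state is a dict: "t": time; "joint_positions": joint angles; "dq": joint speeds; "tau": joint torques, N m; "position": TCP position; "tool_rot": TCP orientation; "contact_force": force on the tool from outside, world axes, zero at the start; "moment": the same for the moment, N m; "grip_width": opening from 0.0 (shut) to 1.0 (fully open).
Only numpy, scipy, OpenCV 4.12 (cv2) and the standard library are available. Lean on these libraries where they do the work, as an engineer would, in place of code of your own. Each camera call takes 0.05 s, during which the arm holds its last target. There are 200 camera calls.

## Working session

There is one attempt and no reset: what is moved stays moved. The work goes in short steps, Python scripts to look and compute and a shell command to move; the robot and the scene stay as the last step left them, time stands still between calls to the robot, and variables do not carry over. Pictures are saved under pics/ and viewed, about 8 in all and at most 12, crops included, and the job is handed in when it is done.

```bash
mkdir -p pics
cat > h.py <<'E'
from station import *
import numpy as np, cv2
def ray(cam,rc):
    m=camera_model(cam);E=np.array(m["extrinsics"])
    d=np.array([(rc[1]-m["cx"])/m["fx"],-(rc[0]-m["cy"])/m["fy"],-1.])
    return E[:3,3],E[:3,:3]@d
def onz(cam,rc,z):
    o,d=ray(cam,rc);return o+d*(z-o[2])/d[2]
def proj(cam,p):
    m=camera_model(cam);E=np.array(m["extrinsics"])
    q=E[:3,:3].T@(np.array(p)-E[:3,3])
    return np.array([m["cy"]+m["fy"]*(-q[1])/(-q[2]),m["cx"]+m["fx"]*q[0]/(-q[2])])
def save(cam,name,scale=1.5):
    im=np.array(snapshot(cam));cv2.imwrite("pics/"+name,cv2.resize(im[:,:,::-1],None,fx=scale,fy=scale));return im
E
python3 - <<'E'
from h import *
np.set_printoptions(precision=4,suppress=True)
a=save("top","a.png");b=save("side","b.png")
for c in("top","side"):
    m=camera_model(c);print(c,{k:v for k,v in m.items() if k!="extrinsics"},np.array(m["extrinsics"]))
    for t,z in(("nest",.014),("deck_edge",.02),("module",.02),("cover_hinge",.046),("cover_tab",.19),("socket",.008),("hexkey",.008),("jig",0)):
        for f in (mark_of,):
            for r in f(t,c)[:3]: print(c,t,round(r["p"],2),np.round(r["position"],1),onz(c,r["position"],z))
print(read_state())
E
```

```text
top {'fx': 485.8252820051175, 'fy': 485.8252820051175, 'cx': 261.2723248108107, 'cy': 191.2718558465931} [[-0.0129  0.9985 -0.0536  0.4687]
 [-0.9998 -0.0122  0.013   0.0172]
 [ 0.0124  0.0537  0.9985  1.5594]
 [ 0.      0.      0.      1.    ]]
top nest 0.61 [196.7 224.9] [0.5358 0.113  0.014 ]
top deck_edge 0.61 [199.1 242.5] [0.5272 0.0569 0.02  ]
top module 0.93 [196.4 288.8] [ 0.534 -0.09   0.02 ]
top module 0.79 [273.2 192.6] [0.2964 0.216  0.02  ]
top module 0.62 [115.5 236.2] [0.795  0.0742 0.02  ]
top cover_hinge 0.76 [196.2 198.3] [0.537  0.1937 0.046 ]
top cover_tab 0.94 [197.8 173.1] [0.5268 0.2478 0.19  ]
top cover_tab 0.37 [177.8 126.3] [0.5849 0.3791 0.19  ]
top socket 0.57 [161.  277.5] [ 0.6486 -0.0564  0.008 ]
top socket 0.57 [191.6 291.1] [ 0.5497 -0.0985  0.008 ]
top hexkey 0.71 [230.5 251.2] [0.4273 0.0307 0.008 ]
top jig 0.95 [201.  222.2] [0.5227 0.1226 0.    ]
side {'fx': 450.4389005278126, 'fy': 450.4389005278126, 'cx': 253.404526417617, 'cy': 195.06168787573336} [[ 0.7087  0.414  -0.5713 -0.4688]
 [-0.7054  0.4312 -0.5626 -1.0099]
 [ 0.0135  0.8017  0.5976  
[... 611 characters left out ...]

side hexkey 0.59 [217.4 224.7] [0.4176 0.0177 0.008 ]
side jig 0.71 [196.7 228.9] [0.5269 0.1135 0.    ]
side jig 0.15 [162.8 226.6] [0.6952 0.3137 0.    ]
{'t': 0.9, 'joint_positions': array([ 53.4109,  14.814 ,  87.9478,  -0.0005,  77.2335, -11.6178]), 'dq': array([ 0.0491, -0.0458, -0.0867,  0.0901, -0.0508, -0.1039]), 'tau': array([ -0.0004, -43.7179, -28.4307,   0.0717,   0.0312,   0.    ]), 'position': array([0.2322, 0.4986, 0.2187]), 'tool_rot': array([[ 0.9065,  0.0001,  0.4222],
       [-0.4222,  0.0001,  0.9065],
       [ 0.    , -1.    ,  0.0001]]), 'contact_force': array([-0.1954,  1.5153,  0.2866]), 'moment': array([-0.0037,  0.0003,  0.0716]), 'grip_width': 0.9997822245339142}
```

View pics/a.png

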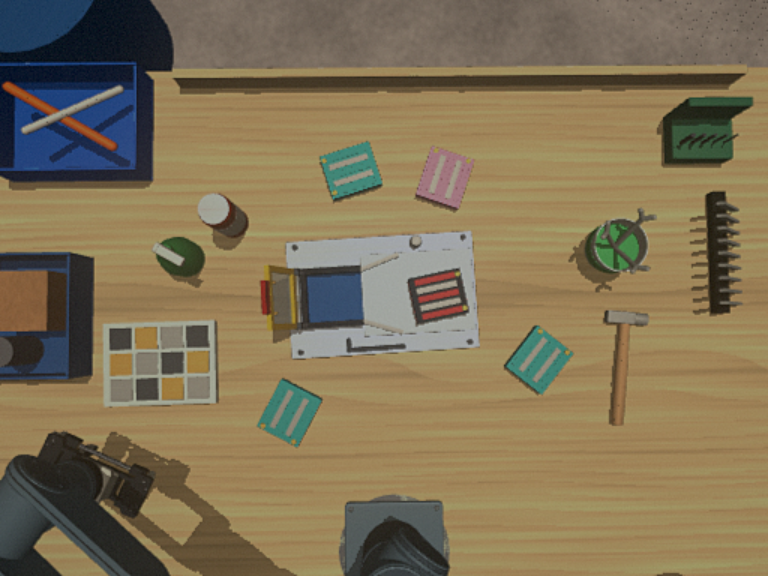

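View pics/b.png

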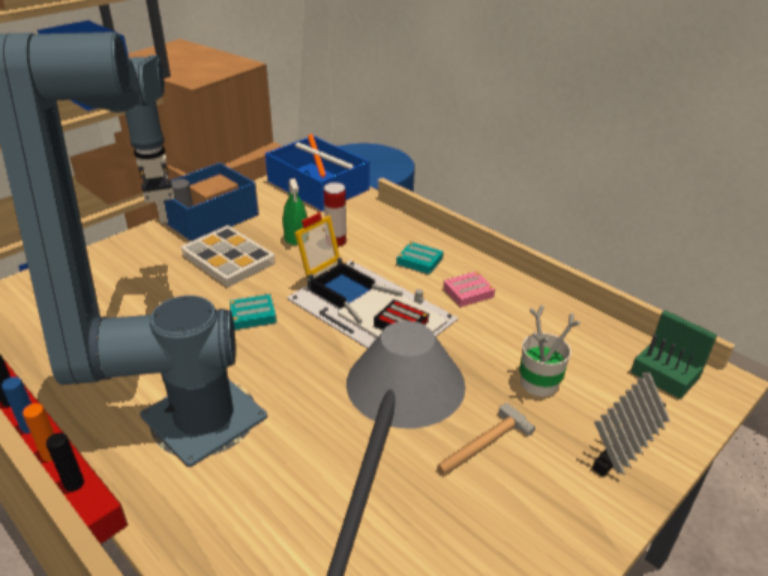

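The top view shows the jig at about (380, 295) in the 1.5x picture, with the slide direction to image left (world +y). The black and red module is at (438, 297), the socket at (416, 241) and the hex key at (375, 346). The open cover is at (280, 297).

Run:
```python
from h import *
np.set_printoptions(precision=4,suppress=True)
im=np.array(snapshot("top"))
c=im[145:245,165:325,::-1];cv2.imwrite("pics/c.png",cv2.resize(c,None,fx=5,fy=5,interpolation=cv2.INTER_CUBIC))
for t,z in(("module",.05),("jig",.008)):
    for r in trace(t,"top")[:3]:
        m=r["mask"];rr,cc=np.nonzero(m);P=np.array([onz("top",(a,b),z)[:2] for a,b in zip(rr,cc)],np.float32)
        print(t,r["p"],r["position"],m.sum(),cv2.minAreaRect(P))
```

```text
module 0.98 [118.7, 292.3] 1051 ((0.7757349610328674, -0.11587130278348923), (0.09517298638820648, 0.11336027830839157), 70.14755249023438)
module 0.96 [274.6, 191.9] 1129 ((0.2961702346801758, 0.21151384711265564), (0.09912990778684616, 0.11443831771612167), 62.88288116455078)Traceback (most recent call last):
  File "<stdin>", line 7, in <module>
  File "h.py", line 8, in onz
    o,d=ray(cam,rc);return o+d*(z-o[2])/d[2]
        ~~~^^^^^^^^
  File "h.py", line 4, in ray
    m=camera_model(cam);E=np.array(m["extrinsics"])
ValueError: time passes only in moves, steps and waits
```

View pics/c.png

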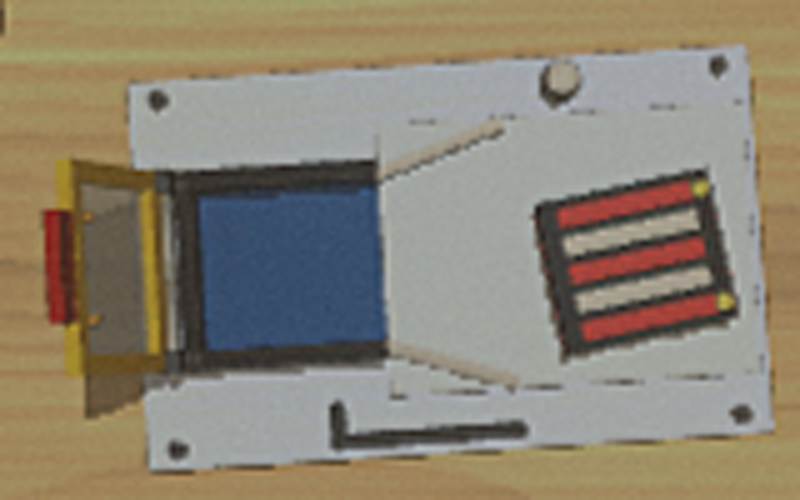

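The crop shows the plate corners at (129,87), (744,46), (773,430) and (152,470). The module top corners are at (535,205), (705,172), (737,313) and (566,355). The socket sits at (560,80) and the hex key at (430,430).

```bash
cat >> h.py <<'E'
def fit(local,world):
    L=np.array(local,float);W=np.array(world)[:,:2];l=L-L.mean(0);w=W-W.mean(0)
    a=np.arctan2((l[:,0]*w[:,1]-l[:,1]*w[:,0]).sum(),(l*w).sum())
    R=np.array([[np.cos(a),-np.sin(a)],[np.sin(a),np.cos(a)]]);t=W.mean(0)-R@L.mean(0)
    return t,a,np.linalg.norm(W-L@R.T-t,axis=1)
def crop(xy,s=5,o=(145,165)): return ((xy[1]+.5)/s-.5+o[0],(xy[0]+.5)/s-.5+o[1])
E
python3 - <<'E'
from h import *
np.set_printoptions(precision=4,suppress=True)
W=[onz("top",crop(p),.008) for p in[(129,87),(744,46),(773,430),(152,470)]]
t,a,e=fit([(.125,.1),(.125,-.3),(-.125,-.3),(-.125,.1)],W);print("jig",t,np.degrees(a),e)
W2=[onz("top",crop(p),.050) for p in[(535,205),(705,172),(737,313),(566,355)]]
tm,am,em=fit([(.048,.055),(.048,-.055),(-.048,-.055),(-.048,.055)],W2);print("mod",tm,np.degrees(am),em)
R=np.array([[np.cos(a),-np.sin(a)],[np.sin(a),np.cos(a)]])
print("mod in jig",R.T@(tm-t),np.degrees(am-a))
for n,p,z in(("nest+x wall/edge",(383,180),.02),("edge -x",(387,345),.02),("blue UL",(199,197),.014),("tabL",(45,265),.2),("socket",(563,78),.044),("hex L",(340,440),.018),("hexR",(520,430),.018)):
    print(n,R.T@(onz("top",crop(p),z)[:2]-t))
# cover angle from tab pixels: scan
for th in(1.3,1.4,1.5,1.6,1.7,1.8):
    for n,x,l,h in(("tabend+",.032,.161,.01),("tabend-",-.032,.161,.01)):
        y=.0755-l*np.cos(th)+h*np.sin(th);z=.046+l*np.sin(th)+h*np.cos(th)
        w=t+R@np.array([x,y]);q=proj("top",(*w,z));print(th,n,(q[::-1]-[165,145])*5)
E
```

```text
jig [0.5315 0.1183] 3.0831930950944604 [0.0031 0.003  0.0023 0.0034]
mod [ 0.5312 -0.0971] 11.517241131874625 [0.0012 0.0029 0.0031 0.0002]
mod in jig [-0.0118 -0.2151] 8.434048036780165
nest+x wall/edge [ 0.0514 -0.0607]
edge -x [-0.0532 -0.0565]
blue UL [0.0487 0.057 ]
tabL [0.0023 0.1264]
socket [ 0.1061 -0.178 ]
hex L [-0.1111 -0.0229]
hexR [-0.1125 -0.1369]
1.3 tabend+ [189.9611 199.7127]
1.3 tabend- [196.8905 314.105 ]
1.4 tabend+ [160.9123 201.2841]
1.4 tabend- [167.7834 315.9173]
1.5 tabend+ [131.8069 203.0709]
1.5 tabend- [138.6112 317.8106]
1.6 tabend+ [103.0391 205.0495]
1.6 tabend- [109.7694 319.7596]
1.7 tabend+ [ 74.998  207.1931]
1.7 tabend- [ 81.6481 321.7377]
1.8 tabend+ [ 48.0582 209.472 ]
1.8 tabend- [ 54.6235 323.7182]
```

```bash
python3 -m pendant '[0.12,0,-0.1,0.09, 0.25,0,-0.21,0.18, 0.37,0,-0.32,0.27, 0.5,0,-0.43,0.36, 0.62,0,-0.54,0.45, 0.75,0,-0.65,0.54, 0.87,0,-0.76,0.62, 1,0,-0.87,0.688, 1,0,-0.87,0.688]' 0.57 20
python3 -m pendant '[0.25,0,0.1,0, 0.5,0,0.2,0, 0.75,0,0.3,0, 1,0,0.4,0]'
python3 -m pendant '[0.25,0,0.1,0, 0.5,0,0.2,0, 0.75,0,0.3,0, 1,0,0.4,0]'
python3 -m pendant '[0.25,0,0.1,0, 0.5,0,0.2,0, 0.75,0,0.3,0, 1,0,0.4,0]'
python3 -m pendant '[0.25,0,0.1,0, 0.5,0,0.2,0, 0.75,0,0.3,0, 1,0,0.4,0, 1,0,0.4,0, 1,0,0.4,0]'
cat >> h.py <<'E'
JT=np.array([.5315,.1183]);JA=np.radians(3.083);JR=np.array([[np.cos(JA),-np.sin(JA)],[np.sin(JA),np.cos(JA)]])
def tcp():
    s=read_state();R=np.array(s["tool_rot"]);p=s["position"]
    print("t",s["t"],"jig xy",np.round(JR.T@(p[:2]-JT),4),"z",round(p[2],4),"toolx yaw err",round(np.degrees(np.arctan2(R[1,0],R[0,0])-(JA-np.pi/2)),2),"F",np.round(s["contact_force"],1),s["grip_width"])
E
python3 -c "from h import *;tcp()"
```

```text
t: 1.9
position: [0.2976, 0.3518, 0.2188]
tool_rot: [[0.05, 0.0, 0.999], [-0.999, -0.001, 0.05], [0.001, -1.0, 0.0]]
contact_force: [-0.4, -0.2, -0.7]
grip_width: 0.431
t: 2.3
position: [0.3516, 0.2358, 0.2188]
tool_rot: [[0.058, 0.0, 0.998], [-0.998, 0.001, 0.058], [-0.001, -1.0, 0.0]]
contact_force: [0.5, 0.9, -0.8]
grip_width: 0.432
t: 2.7
position: [0.4064, 0.1184, 0.2189]
tool_rot: [[0.057, 0.001, 0.998], [-0.998, 0.001, 0.057], [-0.0, -1.0, 0.001]]
contact_force: [-0.1, 0.2, -0.4]
grip_width: 0.431
t: 3.1
position: [0.461, 0.001, 0.2188]
tool_rot: [[0.057, 0.001, 0.998], [-0.998, 0.0, 0.057], [-0.0, -1.0, 0.001]]
contact_force: [-1.0, -0.6, -0.3]
grip_width: 0.426
t: 3.7
position: [0.5148, -0.1153, 0.2182]
tool_rot: [[0.055, -0.001, 0.998], [-0.998, 0.001, 0.055], [-0.001, -1.0, -0.001]]
contact_force: [0.7, 0.4, 0.2]
grip_width: 0.43
t 3.7 jig xy [-0.0293 -0.2323] z 0.2182 toolx yaw err 0.06 F [0.7 0.4 0.2] 0.4299241944495383
```

```bash
python3 -m pendant '[0.29,0,0.07,0, 0.58,0,0.145,0, 0.58,0.3,0.145,0, 0.58,0.6,0.145,0, 0.58,0.85,0.145,0, 0.58,0.85,0.145,0]' >/dev/null
python3 -m pendant '[0,0.2,0,0, 0,0.4,0,0, 0,0.55,0,0, 0,0.7,0,0, 0,0.7,0,0, 0,0.7,0,0]' >/dev/null
python3 - <<'E'
from h import *
tcp()
im=np.array(snapshot("top"));c=im[145:245,165:325,::-1];cv2.imwrite("pics/d.png",cv2.resize(c,None,fx=5,fy=5,interpolation=cv2.INTER_CUBIC))
E
```

```text
t 4.9 jig xy [-0.0111 -0.3019] z 0.0342 toolx yaw err 0.1 F [0.8 0.2 0.4] 0.42951737312060273
```

View pics/d.png

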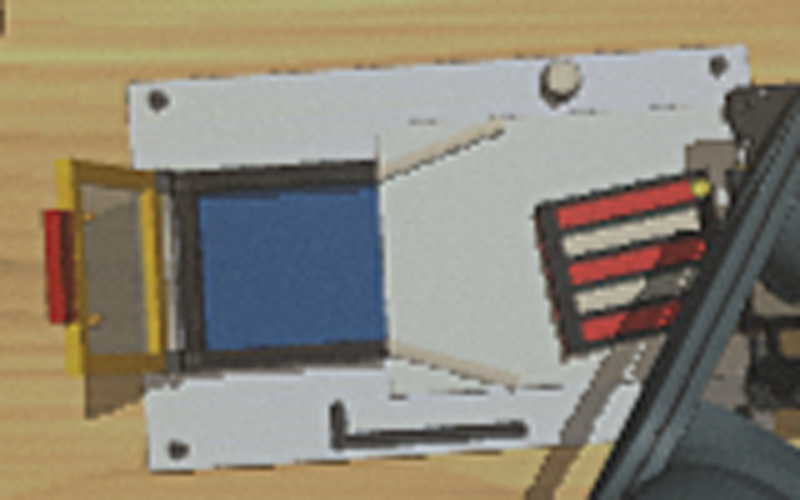

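```bash
python3 -m pendant '[-0.05,0,0,0, -0.1,0,0,0, -0.15,0,0,0, -0.2,0,0,0, -0.25,0,0,0, -0.3,0,0,0, -0.35,0,0.01,0, -0.4,0,0.02,0, -0.45,0,0.03,0, -0.5,0,0.04,0]' |grep force
python3 -m pendant '[-0.05,0,0.005,0, -0.1,0,0.01,0, -0.15,0,0.015,0, -0.2,0,0.02,0, -0.25,0,0.025,0, -0.3,0,0.03,0, -0.35,0,0.035,0, -0.4,0,0.04,0, -0.45,0,0.045,0, -0.5,0,0.05,0]' |grep force
python3 - <<'E'
from h import *
tcp()
im=np.array(snapshot("top"));c=im[145:245,165:325,::-1];cv2.imwrite("pics/e.png",cv2.resize(c,None,fx=5,fy=5,interpolation=cv2.INTER_CUBIC))
E
```

```text
contact_force: [0.6, -5.2, 3.8]
contact_force: [-9.3, -24.7, 6.2]
t 6.95 jig xy [-0.0018 -0.1847] z 0.0332 toolx yaw err 0.16 F [ -9.3 -24.7   6.2] 0.4242932963548546
```

View pics/e.png

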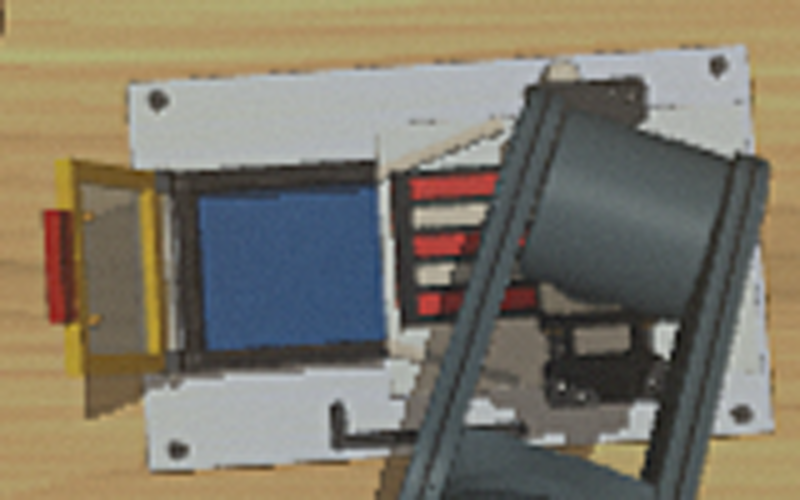

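Run:
```python
from h import *
for p in((390,172),(403,325)):print(JR.T@(onz("top",crop(p),.05)[:2]-JT))
for p in((375,160),(387,362),(180,165),(387,345),(380,180)):print(p,JR.T@(onz("top",crop(p),.046)[:2]-JT),JR.T@(onz("top",crop(p),.02)[:2]-JT))
```

```text
[ 0.05371255 -0.06610471]
[-0.04186711 -0.06800228]
(375, 160) [ 0.06215146 -0.05716134] [ 0.0643897  -0.05646718]
(387, 362) [-0.06408434 -0.05650717] [-0.06401486 -0.05580177]
(180, 165) [0.06700791 0.06438827] [0.06932958 0.06717069]
(387, 345) [-0.05354516 -0.05718863] [-0.05329461 -0.05649493]
(380, 180) [ 0.04944679 -0.05947008] [ 0.05146676 -0.05881558]
```

```bash
python3 -m pendant '[0,0,-0.02,0, 0,0,-0.03,0, -0.01,0,-0.04,0, -0.02,0,-0.05,0, -0.03,0,-0.055,0, -0.04,0,-0.06,0, -0.05,0,-0.065,0, -0.06,0,-0.07,0, -0.07,0,-0.07,0, -0.08,0,-0.07,0]' |grep force
python3 - <<'E'
from h import *
tcp()
im=np.array(snapshot("top"));c=im[145:245,165:325,::-1];cv2.imwrite("pics/f.png",cv2.resize(c,None,fx=5,fy=5,interpolation=cv2.INTER_CUBIC))
E
```

```text
contact_force: [2.2, -5.8, 3.9]
t 8.0 jig xy [-0.0094 -0.1729] z 0.0329 toolx yaw err 0.03 F [ 2.2 -5.8  3.9] 0.43152760431907694
```

View pics/f.png

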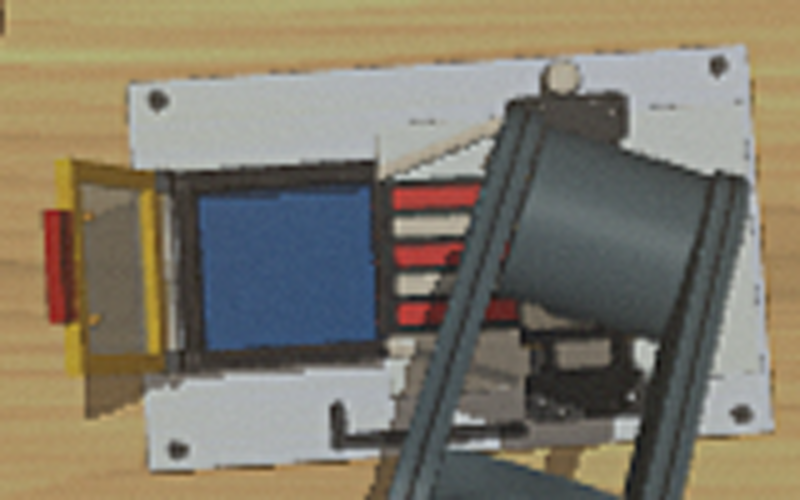

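The module's front corners are at (372,183) and (388,337), so it is centred to within about 1.5 mm and square. I'll push straight on.

```bash
python3 -m pendant '[-0.05,0,0,0, -0.1,0,0,0, -0.15,0,0,0, -0.2,0,0,0, -0.25,0,0,0, -0.3,0,0,0, -0.35,0,0,0, -0.4,0,0,0, -0.4,0,0,0]' |grep -A1 -E 'force|position'
python3 - <<'E'
from h import *
tcp()
im=np.array(snapshot("top"));c=im[145:245,165:325,::-1];cv2.imwrite("pics/g.png",cv2.resize(c,None,fx=5,fy=5,interpolation=cv2.INTER_CUBIC))
E
```

```text
position: [0.5282, -0.0061, 0.0327]
tool_rot: [[0.055, -0.0, 0.998], [-0.998, 0.0, 0.055], [-0.0, -1.0, -0.0]]
contact_force: [1.2, -2.2, 2.5]
grip_width: 0.435
t 8.95 jig xy [-0.01  -0.124] z 0.0327 toolx yaw err 0.06 F [ 1.2 -2.2  2.5] 0.4350101102352483
```

View pics/g.png

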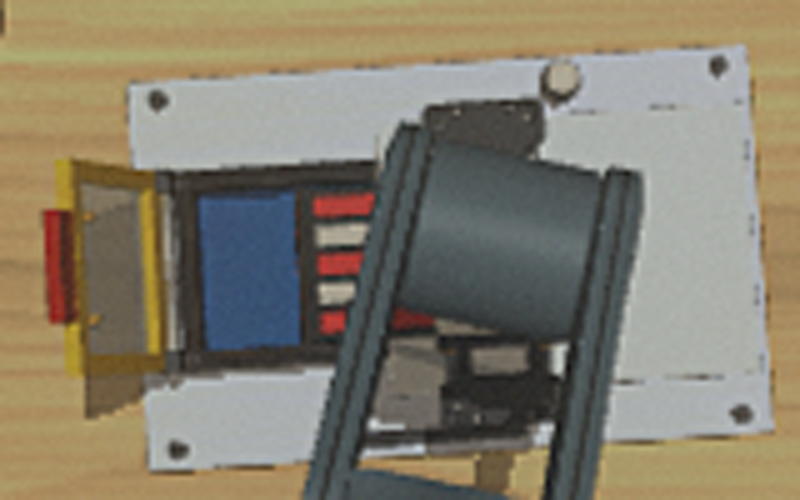

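```bash
python3 -m pendant '[0.06,0,0,0, 0.06,0,0.04,0, 0.06,0,0.08,0, 0.02,0,0.08,0, -0.04,0,0.08,0, -0.09,0,0.08,0, -0.14,0,0.08,0, -0.19,0,0.08,0, -0.24,0,0.08,0, -0.28,0,0.08,0]' |grep -A1 -E 'force|position'
python3 -m pendant '[-0.03,0,0,0, -0.06,0,0,0, -0.09,0,0,0, -0.12,0,0,0, -0.14,0,0,0, -0.14,0,0,0]' |grep -A1 -E 'force|position'
python3 - <<'E'
from h import *
tcp()
im=np.array(snapshot("side"));c=im[140:240,180:310,::-1];cv2.imwrite("pics/s1.png",cv2.resize(c,None,fx=6,fy=6,interpolation=cv2.INTER_CUBIC))
E
```

```text
position: [0.5366, 0.0278, 0.0331]
tool_rot: [[0.055, 0.001, 0.999], [-0.999, -0.0, 0.055], [0.0, -1.0, 0.001]]
contact_force: [2.0, -3.4, 1.2]
grip_width: 0.431
position: [0.5348, 0.0449, 0.0324]
tool_rot: [[0.054, -0.001, 0.999], [-0.999, 0.001, 0.054], [-0.001, -1.0, -0.001]]
contact_force: [0.5, -0.4, -0.0]
grip_width: 0.429
t 10.6 jig xy [-0.0007 -0.0735] z 0.0324 toolx yaw err 0.04 F [ 0.5 -0.4 -0. ] 0.4287417689236122
```

View pics/s1.png

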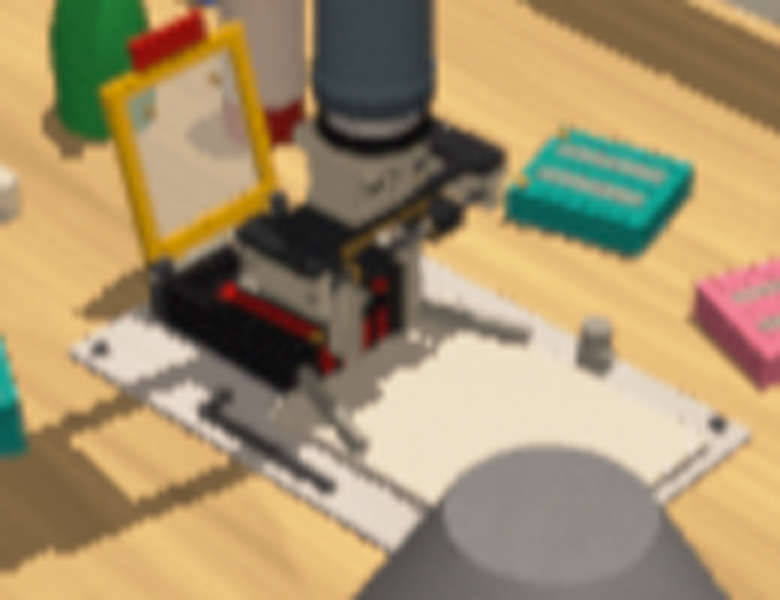

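```bash
python3 -m pendant '[-0.01,0,0,0, -0.02,0,0,0, -0.03,0,0,0, -0.04,0,0,0, -0.05,0,0,0, -0.06,0,0,0, -0.07,0,0,0, -0.08,0,0,0, -0.085,0,0,0, -0.085,0,0,0]' |grep -E 'force|position'
python3 -c "from h import *;tcp()"
python3 -m pendant '[0.1,0,0,0, 0.25,0,0,0, 0.4,0,0,0, 0.6,0,0,0, 0.8,-0.2,0,0, 1,-0.5,0,0, 1,-0.8,0,0, 1,-1,0,0, 1,-1,0,0]' |grep -E 'force|position'
python3 - <<'E'
from h import *
tcp()
im=np.array(snapshot("top"));a=im[145:245,185:285,::-1]
im=np.array(snapshot("side"));b=im[140:240,180:280,::-1]
cv2.imwrite("pics/h.png",cv2.resize(np.hstack([a,b]),None,fx=4,fy=4,interpolation=cv2.INTER_CUBIC))
E
```

```text
position: [0.5349, 0.0546, 0.0327]
contact_force: [0.1, -1.4, -1.7]
t 11.65 jig xy [-0.0001 -0.0638] z 0.0327 toolx yaw err 0.03 F [ 0.1 -1.4 -1.7] 0.4292402288988641
position: [0.5438, -0.0671, 0.1568]
contact_force: [0.8, -0.2, -0.3]
t 12.55 jig xy [ 0.0023 -0.1858] z 0.1568 toolx yaw err -0.02 F [ 0.8 -0.2 -0.3] 0.4334413912956161
```

View pics/h.png

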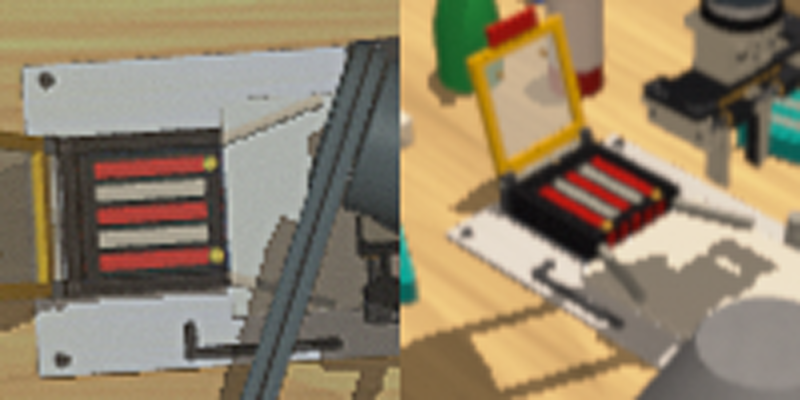

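The module appears to be in the nest, but I can't be sure its tail is off the deck edge. I'll push about 3 mm further, watching the force; the end wall limits travel to +2.5 mm.

```bash
python3 -m pendant '[0,0.3,0,0, 0,0.6,0,0, 0,0.9,0,0, 0,1,0,0, -0.25,1,-0.01,0, -0.5,1,-0.02,0, -0.75,1,-0.02,0, -0.9,1,-0.02,0, -0.96,1,-0.02,0, -0.97,1,-0.02,0]' |grep -E 'force|position'
python3 -c "from h import *;tcp()"
python3 -m pendant '[-0.02,0,0,0, -0.03,0,0,0, -0.04,0,0,0, -0.05,0,0,0, -0.055,0,0,0, -0.06,0,0,0, -0.06,0,0,0]' |grep -E 'force|position'
python3 -c "from h import *;tcp()"
```

```text
position: [0.5325, 0.0513, 0.0326]
contact_force: [1.2, 0.7, 0.1]
t 13.65 jig xy [-0.0026 -0.067 ] z 0.0326 toolx yaw err 0.12 F [1.2 0.7 0.1] 0.4308513943395534
position: [0.5324, 0.0574, 0.0327]
contact_force: [0.5, -4.9, -0.9]
t 14.35 jig xy [-0.0024 -0.0609] z 0.0327 toolx yaw err 0.02 F [ 0.5 -4.9 -0.9] 0.4290295842639935
```

```bash
python3 -m pendant '[0.1,0,0,0, 0.25,0,0,0, 0.4,0,0,0, 0.6,-0.1,0,0, 0.8,-0.4,0,0, 1,-0.7,0,0, 1,-1,0,0, 1,-1,0,0]' |grep -E 'force|position'
python3 - <<'E'
from h import *
tcp()
im=np.array(snapshot("side"));o=(170,205);b=cv2.resize(im[o[0]:o[0]+55,o[1]:o[1]+75,::-1],None,fx=10,fy=10,interpolation=cv2.INTER_CUBIC)
def P(x,y,z):
    r=proj("side",(*(JT+JR@np.array([x,y])),z));return tuple(int(v) for v in ((r[1]-o[1]+.5)*10,(r[0]-o[0]+.5)*10))
# home module top (green), tail-up variant y=-2 (magenta), wall tops (cyan)
for col,cor in(((0,255,0),[(.048,.0565,.044),(.048,-.0535,.044),(-.048,-.0535,.044),(-.048,.0565,.044)]),((255,0,255),[(.048,.053,.044),(.048,-.057,.050),(-.048,-.057,.050),(-.048,.053,.044)]),((255,255,0),[(.0505,.0575,.046),(.0505,-.0575,.046),(.0505,-.0575,.046),(-.0505,-.0575,.046),(-.0505,.0575,.046)])):
    if col==(255,255,0): 
        for c in cor: cv2.circle(b,P(*c),4,col,-1)
    else: cv2.polylines(b,[np.array([P(*c) for c in cor])],True,col,1)
cv2.imwrite("pics/i.png",b)
E
```

```text
position: [0.542, -0.0639, 0.1579]
contact_force: [0.8, -0.5, -0.1]
t 15.15 jig xy [ 0.0007 -0.1825] z 0.1579 toolx yaw err -0.06 F [ 0.8 -0.5 -0.1] 0.430924700794217
```

View pics/i.png

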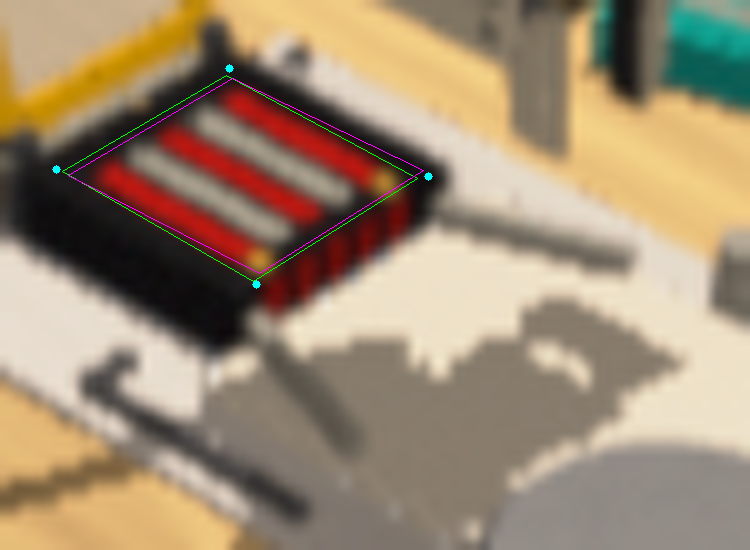

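```bash
python3 -m pendant '[-0.25,0,0,0, -0.5,0,0,0, -0.75,0,0,0, -1,0,0,0, -1,0.2,0,0, -1,0.4,0,0, -1,0.6,0,0, -1,0.75,0,0, -1,0.8,0,0, -1,0.8,0,0]' |grep -E 'force|position'
python3 -m pendant '[-0.12,0.02,0,0, -0.12,0.05,0,0, -0.12,0.08,0,0, -0.12,0.09,0,0, -0.12,0.1,0,0, -0.12,0.11,0,0, -0.12,0.11,0,0]' |grep -E 'force|position'
python3 -m pendant '[0,0.01,0,0, 0,0.02,0,0, 0,0.02,0,0]' |grep -E 'force|position'
python3 -m pendant '[0,0.01,0,0, 0,0.02,0,0, 0,0.02,0,0]' |grep -E 'force|position'
```

```text
position: [0.5306, 0.0582, 0.0549]
contact_force: [0.7, -0.4, -0.9]
position: [0.5316, 0.0721, 0.0443]
contact_force: [-2.0, 0.9, 6.2]
position: [0.5317, 0.0721, 0.0441]
contact_force: [-7.8, -0.1, 25.9]
position: [0.5317, 0.0721, 0.0441]
contact_force: [-15.2, -0.2, 45.6]
```

Pressing on the tail end found the module's top at z = 0.0441, which is its home height (14 + 30 mm). Now I'll lift over and go behind the cover.

```bash
python3 -m pendant '[0,-0.1,0,0, 0,-0.4,0,0, 0,-0.7,0,0, 0,-1,0,0, 0,-1,0,0]' 1 20 |grep -E 'force|position'
python3 -m pendant '[0,-0.35,0,0, 0,-0.7,0,0, 0,-1,0,0, -0.3,-1,0,0, -0.6,-1,0,0, -0.9,-1,0,0, -0.9,-1,0,0]' |grep -E 'force|position'
python3 -m pendant '[-0.3,0,0,0, -0.6,0,0,0, -0.9,0,0,0, -0.9,0.3,0,0, -0.9,0.6,0,0, -0.9,0.85,0,0, -0.9,0.85,0,0, -0.9,0.85,0,0]' |grep -E 'force|position'
python3 - <<'E'
from h import *
tcp()
a=np.array(snapshot("side"))[100:240,160:300,::-1]
b=np.array(snapshot("top"))[130:270,120:260,::-1]
cv2.imwrite("pics/j.png",cv2.resize(np.hstack([b,a]),None,fx=2.8,fy=2.8,interpolation=cv2.INTER_CUBIC))
for th in(1.8,1.6,1.4,1.2,1,.8,.6,.4,.2,.1,0):
    r=.148;print(th,"tcp y,z",np.round([.0755-r*np.cos(th)+.01*np.sin(th)+.0075,.046+r*np.sin(th)+.01*np.cos(th)],4))
E
```

```text
position: [0.535, 0.0719, 0.1641]
contact_force: [0.8, 0.1, -0.2]
position: [0.5247, 0.1836, 0.2777]
contact_force: [0.2, -0.9, 0.1]
position: [0.5198, 0.2873, 0.1764]
contact_force: [-1.0, 0.2, 0.0]
t 19.5 jig xy [-0.0026  0.1693] z 0.1764 toolx yaw err -0.0 F [-1.   0.2  0. ] 0.005292694309077874
1.8 tcp y,z [0.1264 0.1879]
1.6 tcp y,z [0.0973 0.1936]
1.4 tcp y,z [0.0677 0.1935]
1.2 tcp y,z [0.0387 0.1876]
1 tcp y,z [0.0114 0.1759]
0.8 tcp y,z [-0.0129  0.1591]
0.6 tcp y,z [-0.0335  0.1378]
0.4 tcp y,z [-0.0494  0.1128]
0.2 tcp y,z [-0.0601  0.0852]
0.1 tcp y,z [-0.0633  0.0707]
0 tcp y,z [-0.065  0.056]
```

View pics/j.png

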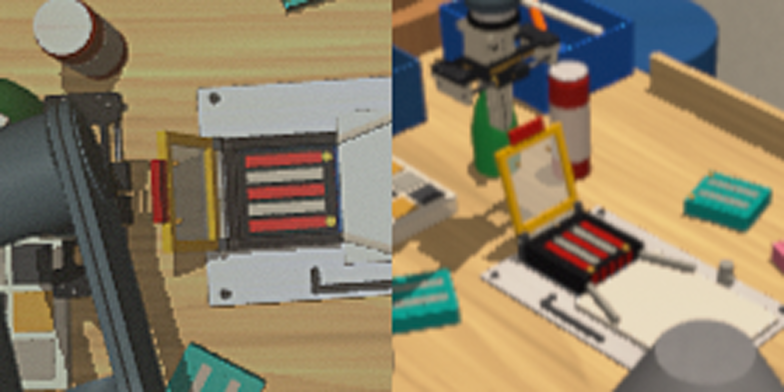

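```bash
python3 -m pendant '[-0.15,-0.03,0,0, -0.25,-0.06,0,0, -0.36,-0.08,0,0, -0.44,-0.1,0,0, -0.52,-0.13,0,0, -0.6,-0.14,0,0, -0.68,-0.14,0,0, -0.77,-0.14,0,0, -0.85,-0.14,0,0, -0.97,-0.12,0,0]' |grep -E 'force|position'
python3 -c "from h import *;tcp()"
python3 -m pendant '[-0.12,0.03,0,0, -0.235,0.07,0,0, -0.35,0.125,0,0, -0.45,0.19,0,0, -0.55,0.265,0,0]' |grep -E 'force|position'
python3 - <<'E'
from h import *
tcp()
a=np.array(snapshot("side"))[100:240,160:300,::-1]
b=np.array(snapshot("top"))[130:270,120:260,::-1]
cv2.imwrite("pics/k.png",cv2.resize(np.hstack([b,a]),None,fx=2.8,fy=2.8,interpolation=cv2.INTER_CUBIC))
E
```

```text
position: [0.5136, 0.4047, 0.1911]
contact_force: [0.5, -0.3, -0.8]
t 20.6 jig xy [-0.0024  0.2869] z 0.1911 toolx yaw err -0.01 F [ 0.5 -0.3 -0.8] 0.002722871667028697
position: [0.5097, 0.4711, 0.1583]
contact_force: [0.8, -0.6, -1.5]
t 21.1 jig xy [-0.0028  0.3535] z 0.1583 toolx yaw err 0.04 F [ 0.8 -0.6 -1.5] 0.005039376998696287
```

View pics/k.png

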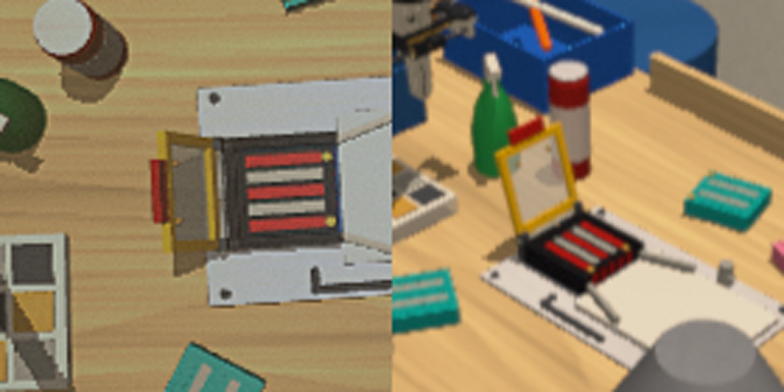

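I got the sign wrong: tool +x is jig −y, so the tool backed away from the cover instead. Nothing was touched and the cover and bystanders look unchanged. I'll return to the spot behind the tab.

```bash
python3 -m pendant '[0,-0.15,0,0, 0,-0.27,0,0, 0.3,-0.27,0,0, 0.6,-0.27,0,0, 1,-0.27,0,0, 1,-0.27,0,0]' |grep -E 'force|position'
python3 -m pendant '[0.25,0,0,0, 0.5,0,0,0, 0.53,0.06,0,0, 0.53,0.12,0,0, 0.53,0.12,0,0]' |grep -E 'force|position'
python3 -c "from h import *;tcp()"
python3 -m pendant '[0.15,-0.03,0,0, 0.25,-0.06,0,0, 0.36,-0.08,0,0, 0.44,-0.1,0,0, 0.52,-0.13,0,0, 0.6,-0.14,0,0]' |grep -E 'force|position'
python3 - <<'E'
from h import *
tcp()
snapshot("top");snapshot("side")
for c in("top","side"):
    for r in mark_of("cover_tab",c)[:1]:
        print(c,r["p"],r["position"])
for th in(1.8,1.7,1.6,1.5,1.4):
    l,h=.15,.01;y=.0755-l*np.cos(th)+h*np.sin(th);z=.046+l*np.sin(th)+h*np.cos(th)
    w=(*(JT+JR@np.array([-.001,y])),z);print(th,proj("top",w),proj("side",w))
E
```

```text
position: [0.5172, 0.345, 0.1928]
contact_force: [-0.4, -0.5, 0.1]
position: [0.5192, 0.2873, 0.1762]
contact_force: [-0.3, 0.7, -0.7]
t 22.3 jig xy [-0.0032  0.1694] z 0.1762 toolx yaw err 0.02 F [-0.3  0.7 -0.7] 0.005825707671703299
position: [0.5237, 0.2143, 0.1942]
contact_force: [-0.5, 2.1, -1.8]
t 22.9 jig xy [-0.0027  0.0962] z 0.1942 toolx yaw err 0.03 F [-0.5  2.1 -1.8] 0.00839107371091087
top 0.71 [195.7, 186.5]
side 0.88 [147.8, 213.0]
1.8 [198.73247168 176.80400832] [146.38979459 206.90600563]
1.7 [198.33916712 181.78727574] [146.87205371 209.34444542]
1.6 [197.95802849 186.97374865] [147.70241813 211.87537531]
1.5 [197.59416717 192.29544545] [148.87678051 214.47148634]
1.4 [197.25243294 197.68181664] [150.38644979 217.10385114]
```

```bash
python3 -m pendant '[0.12,0,0,0, 0.24,0,0,0, 0.36,0.025,0,0, 0.48,0.055,0,0, 0.595,0.1,0,0, 0.71,0.15,0,0, 0.81,0.215,0,0, 0.91,0.29,0,0]' |grep -E 'force|position'
python3 -c "from h import *;tcp()"
python3 -m pendant '[0.09,0.085,0,0, 0.17,0.18,0,0, 0.24,0.28,0,0, 0.305,0.385,0,0, 0.35,0.5,0,0, 0.39,0.62,0,0, 0.39,0.62,0,0]' |grep -E 'force|position'
python3 -c "from h import *;tcp()"
```

```text
position: [0.5296, 0.1045, 0.1585]
contact_force: [-0.4, 1.6, 0.6]
t 23.9 jig xy [-0.0027 -0.0137] z 0.1585 toolx yaw err 0.01 F [-0.4  1.6  0.6] 0.004593287167905456
position: [0.5309, 0.0583, 0.0825]
contact_force: [-0.2, 0.2, -0.4]
t 24.6 jig xy [-0.0038 -0.0599] z 0.0825 toolx yaw err -0.01 F [-0.2  0.2 -0.4] 0.007387724307330143
```

```bash
python3 -m pendant '[0.015,0.05,0,0, 0.03,0.1,0,0, 0.035,0.15,0,0, 0.04,0.19,0,0, 0.04,0.21,0,0, 0.04,0.22,0,0, 0.04,0.22,0,0]' |grep -E 'force|position'
python3 -m pendant '[0,0.01,0,0, 0,0.015,0,0, 0,0.015,0,0]' |grep -E 'force|position'
python3 -m pendant '[0,0.01,0,0, 0,0.015,0,0, 0,0.015,0,0]' |grep -E 'force|position'
```

```text
position: [0.5323, 0.0544, 0.0583]
contact_force: [0.3, -0.3, -0.1]
position: [0.5323, 0.0543, 0.0566]
contact_force: [-1.3, 0.7, 0.6]
position: [0.5325, 0.0543, 0.0562]
contact_force: [-5.0, 0.2, 11.9]
```

```bash
python3 -m pendant '[0,0.01,0,0, 0,0.02,0,0, 0,0.02,0,0]' |grep -E 'force|position'
python3 -m pendant '[0,-0.1,0,0, 0,-0.3,0,0, 0,-0.6,0,0, 0,-1,0,0, 0,-1,0,0]' |grep -E 'force|position'
python3 -m pendant '[0.3,-0.2,0,0, 0.6,-0.4,0,0, 1,-0.5,0,0, 1,-0.5,0,0, 1,-0.5,0,0]' |grep -E 'force|position'
python3 - <<'E'
from h import *
tcp()
snapshot("top");snapshot("side")
for c in("top","side"):
    w=lambda x,y,z:proj(c,(*(JT+JR@np.array([x,y])),z))
    for t in("cover_tab","socket","hexkey","spray","aerosol"):
        print(c,t,[(round(r["p"],2),np.round(r["position"],1)) for r in mark_of(t,c)[:2]])
    for th in(0,.035,.1): print("tab pred",th,w(-.001,.0755-.15*np.cos(th)+.01*np.sin(th),.046+.15*np.sin(th)+.01*np.cos(th)))
E
```

```text
position: [0.5326, 0.0543, 0.0559]
contact_force: [-10.1, -0.1, 28.5]
position: [0.5365, 0.054, 0.179]
contact_force: [1.4, -1.1, 0.9]
position: [0.5388, -0.0664, 0.232]
contact_force: [-1.0, 0.2, -0.1]
t 27.2 jig xy [-0.0027 -0.1848] z 0.232 toolx yaw err -0.13 F [-1.   0.2 -0.1] 0.006055179272056462
top cover_tab [(0.91, array([196.7, 243.1]))]
top socket []
top hexkey [(0.48, array([231. , 251.2]))]
top spray []
top aerosol [(0.67, array([148.7, 152.3]))]
tab pred 0 [196.25215386 246.39816604]
tab pred 0.035 [196.18769633 246.22428524]
tab pred 0.1 [196.07802316 245.74039005]
side cover_tab [(0.77, array([192.3, 240.8]))]
side socket [(0.5, array([199.4, 277.5]))]
side hexkey [(0.56, array([164.7, 226.1])), (0.45, array([215.8, 223.3]))]
side spray [(0.68, array([158.6, 199.8]))]
side aerosol [(0.8, array([160.1, 221.5])), (0.7, array([159.3, 199.4]))]
tab pred 0 [192.26571494 241.76021043]
tab pred 0.035 [191.16608132 241.67716554]
tab pred 0.1 [189.0767244  241.43366229]
```

The side view puts the tab at row 192.3 against 192.27 predicted for a fully shut cover. Under 28 N the fingertip stopped at 55.9 mm, where 56 mm is fully shut.

```bash
python3 -c "from station import *;print(close_job())"
```

```text
the job is handed in; nothing more can be done
None
```

I slid the module into the blue nest with the gripper's fingers part closed, then swung the cover shut along its arc with them fully closed. The job was handed in with the arm clear, at about 27 s; `close_job()` gives no verdict.

**Module:** before closing the cover, I pressed on the module's tail end. Its top sat at z = 44.1 mm, against 44 mm when home. By my jig fit it ended about 1.6 mm to +y of the nest centre. That fit has about 3 mm of error, but the end wall limits travel to +2.5 mm. I did not look at the module again after the cover was shut.

**Cover:** the fingertip stopped firmly at 55.9 mm under 28 N, against 56 mm when fully shut. The side camera put the tab at row 192.3, against 192.3 predicted for shut. The top camera put it about 3 px (roughly 10 mm) further from the hinge line than predicted. That view barely depends on cover angle, so I put it down to detection error.

**What went wrong:**
- The module drifted about 7 mm onto the +x guide rail and jammed at about 25 N. I steered it back to centre.
- My first cover move went away from the cover through a sign error. It touched nothing.

**Bystanders:** the hex key and socket were within about 2 px of where they started. The spray and aerosol were found in the last side picture, but I had no starting marks to compare them with. In the last top view the socket and spray were not detected. I did not re-check the hammer, pail or organizer, but the arm never touched or pushed near them.

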